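# Proof-test the investing plaster of a denture flask with a spring penetrometer

## Robot

A 6-joint arm with a two-finger parallel gripper is mounted at the origin on a cart in front of the work surface, level with it; the furniture and walls round the work are solid. World frame = base frame: x ahead of the robot, y to its left, z up, the work surface at z = 0. Lengths are in mm, angles in rad, forces in N, time in s.
With the tool pointing down it reaches from about 300 to 775 mm from the base axis. Payload 14.6 kg.
Tool frame: the origin (TCP) lies midway between the tips of the shut fingers; the grasp point (between the pads) lies behind it (manip.grip_depth is the z of the grasp point in the tool frame, in mm); z points along the fingers, y is the line along which they close (so a half turn about z gives the same grasp; the last joint's range is limited). The gripper opens to 94 mm and grips with 3 to 60 N. Pads are 16 mm wide; open, the fingers measure 119 mm over their backs; the gripper's body (75 mm by 177 mm) begins 78 mm behind the grasp point.
Start: joints at [-1.278, 0.3, 1.521, -0, 1.321, -0.067], TCP at [193.64, -514.774, 205.446] pointing down, gripper open.
Joint ranges: [-3.03, 3.03], [-0.79, 2.21], [0.23, 2.52], [-1.04, 4.18], [0, 3.07], [-2.55, 2.55]. Speed limits (rad/s): [2.22, 2.22, 2.57, 3.14, 3.14, 3.14].

## Interface

Orientations are given as [roll, pitch, yaw] about the fixed x, y, z axes, in that order (R = Rz(yaw) Ry(pitch) Rx(roll)).
In Python, from cell import manip, vision, probe_bus gives the robot as it stands (manip), with the cameras (vision) and the readings (probe_bus).
- The arm moves only by the tool nudge_tcp, called after "Call:" by a JSON object that holds its "op" and its "data". Schema: {"type":"object","properties":{"segments":{"type":"array","items":{"type":"array","items":{"type":"array","items":{"type":"number"},"minItems":6,"maxItems":6},"minItems":1,"maxItems":5},"minItems":1,"maxItems":1},"finger_gap":{"type":"number"},"grip_n":{"type":"number"},"only":{"type":"string"},"quiet":{"type":"boolean"},"lines":{"type":"string"}},"required":["segments"],"additionalProperties":false}. segments is a list that holds a single list of rows (three levels of brackets), with 1 to 5 rows, each of 6 numbers: dx, dy, dz in m, then a rotation vector rx, ry, rz in rad; each row is the pose to reach, as a shift and turn from the pose commanded when the call began, along the tool's axes at that moment; what a row does not reach only later rows make up. A row lasts 1/10 s, in which the tool goes at most 50 mm and 0.15 rad, less where a joint would pass 70% of its speed; a pose out of reach is approached as far as the arm can. finger_gap is the finger opening in mm, set as the call begins (left out keeps the last). The fingers move at their own pace and stop on an object; grip_n is the grip in N (left out, the last holds). Time passes only in rows, so rows that do not move let the fingers close. The tool returns the time, the measured TCP pose, the force, the opening and the grip force at its end. only (a regular expression) keeps the lines of the reply that match it, lines (a string "A,B") keeps lines A to B, and quiet returns only ok. Input that does not fit is refused with a message, and nothing moves.
- probe_bus.read_state(): the state, without advancing time (a new reading comes with each control period).
- vision.camera(name): name is "scene" or "side" or "wrist"; returns (picture, depth): 480x640x3 uint8, red, green, blue; 480x640 float32, mm along the optical axis (not along the pixel's ray), 0 where there is no reading.
- vision.camera_info(name): a dict with "K" (3x3 intrinsics, pixels), "dist" ([k1, k2, p1, p2, k3] as OpenCV has them; the pictures are not rectified), "rvec" (rotation vector, rad) and "tvec" (3), from world to camera coordinates, as OpenCV has them; the wrist camera has in their place "mount" (4x4, takes a point from camera to tool coordinates, whose origin is the TCP and whose axes are the flange's). Camera axes: x right, y down, z forward; pixel columns grow to the right and rows downward; lengths in mm; the calibration is good to about 2 mm. A picture is of the moment at which its call begins: read the wrist's pose just before it. camera_info takes no time and is no camera call.
- manip.sign_off(): hands the job in; it is judged then, once.
The state is a dict: "clock": time; "joints": joint angles; "qd": joint speeds; "effort": joint torques, N m; "eef_pos": TCP position; "eef_rot": TCP orientation; "wrist_force": force on the tool from outside, world axes, zero at the start; "moment": the same for the moment, N m; "finger_gap": finger opening in mm; "finger_force": force on a finger pad.
Only numpy, scipy, OpenCV 4.12 (cv2) and the standard library are available. Lean on these libraries where they do the work, as an engineer would, in place of code of your own. Each camera call takes 0.05 s, during which the arm holds its last target. There are 200 camera calls.

## Task

Before the top half is poured, check that the plaster round the invested cast has set: draw the spring penetrometer straight up out of its stand, stand its foot on the middle of the violet ring pencilled on the sloping plaster, with the gauge square to that slope, and press gently until the mouth of the barrel lies on the red band of the plunger. Never drive the plunger home to its stop, let the gauge touch the flask or plaster nowhere but at the ring, keep the gripper off the flask, and do not shift the flask or the other things lying around it. Finish holding: the program ends with the gauge still gripped, square, and pressed in to the red band.

Things in the scene. Friction and masses are not known exactly. Their poses are not given: they have to be found in the camera images.
- gauge: Spring penetrometer, loose, about 130 g, hanging upright in the stand. Round. Origin on its axis at the mouth (lower end) of the steel barrel, z up the axis. Above the origin: barrel 16 mm thick to 42 mm, collar 28 mm thick at 42 to 48 mm, black ribbed grip 20 mm thick at 48 to 118 mm, cap to 125 mm. Grasp from above across the grip, about 90 mm up. Below: plunger 7 mm thick.
- plunger (a joint): How far the plunger is pushed in, m: 0 free (sticks out 36 mm below the mouth), 0.016 hard stop. Its red band covers 6 to 11 mm below the mouth while free, so the mouth lies on the band at 0.006 to 0.011. The spring pushes out with 1.0 N at 0 and 0.4 N more per mm (3.4 to 5.4 N on the band).
- gauge_foot (a point): Centre of the flat underside of the plunger's foot (8.4 mm in diameter), on the gauge's axis, 36 mm below the gauge's origin while the plunger is free; moves with the plunger.
- stand: Gauge stand, heavy, fixed. Origin on the bench under its hole. A 44 x 44 x 8 mm plate, top 96 mm above the bench, has a 17.8 mm hole in which the barrel hangs, collar resting on the plate (gauge origin 54 mm above the bench). On the stand's +x side, 46 mm from the hole, a 12 mm post ends 3 mm above the plate. Lift the gauge at least 80 mm straight up to free it.
- flask: Open grey casting-flask half, loose, about 0.95 kg, 137 mm along x, 109 mm along y, rim 34 mm high, filled with plaster rising in slopes from the rim to a cream tooth cast in the middle (teeth to 61 mm above the bench). Origin on the bench under its middle. Its -x side bears the broad slope with the ring and looks roughly towards the robot.
- invested_cast: The cream dental cast (66 x 68 mm) set in the plaster of the flask, part of the flask; its front edge lies over 20 mm up the slope from the ring's centre. Origin under its middle.
- test_mark (a point): Centre of the violet ring (12 mm inside, 16 mm outside diameter, with four ticks) on the plaster slope, 36 mm from the flask's middle towards its -x and 38 mm above the bench. z is the outward normal of the slope, leaning 18 degrees from vertical towards the flask's -x; x runs up the slope towards the cast. The plaster is hard.
- spatula: Plaster spatula with wooden handle, 218 mm long, loose, lying on the bench near its front; leave it. Origin under its middle.
- red_pot: Small pot with red lid, 41 mm diameter, 44 mm high, loose; leave it. Origin under its middle.
- brown_bottle: Small brown bottle with black cap, 40 mm diameter, 62 mm high, loose; leave it. Origin under its middle.
- wax_stick: Red stick of wax, 83 mm long, 9 mm thick, loose; leave it. Origin under its middle.

How it is judged (in metres and radians):
On the way:
1. the gauge is drawn up out of its stand, held by the fingers (z of gauge_foot in the frame of stand above 0.097 m and contact force between gauge and stand below 0.05 N and contact force between the fingers and gauge above 2 N), for 0.1 s.
At the end, for the whole second after the job is handed in: Gauge gripped and still, its foot on the plaster within 6 mm of the ring's centre, its axis within 7 degrees of the slope's normal, the plunger in by 6 to 11 mm (0.5 mm slack), pressing with 2 to 8 N, clear of the stand; the flask within 12 mm of where it stood (distance between gauge_foot and test_mark below 0.006 m and angle between the z axis of gauge and the z axis of test_mark, either way round below 0.12 rad and value of joint plunger between 0.0055 and 0.0115 m and contact force between gauge and flask between 2 and 8 N and contact force between the fingers and gauge above 2 N and contact force between gauge and stand below 0.05 N and linear speed of gauge below 0.01 m/s and distance of flask from where it was at the start of the episode below 0.012 m); the arm keeps its last pose, push and grip.
It fails at once if the plunger is driven home to its stop (in by more than 15 mm) (value of joint plunger above 0.015 m).
It fails at once if the gauge touches the invested cast, or the flask or plaster away from the ring (foot more than 12 mm from its centre) (contact force between gauge and invested_cast above 0.5 N or (contact force between gauge and flask above 0.5 N and distance between gauge_foot and test_mark above 0.012 m)).
It fails at once if the robot itself touches the flask (contact force between any of the fingers, the arm and flask above 1 N).
It fails at once if the flask is shifted by more than 15 mm (distance of flask from where it was at the start of the episode above 0.015 m).
It fails at once if the spatula, pot, bottle or wax stick is shifted by more than 30 mm (distance of any of spatula, red_pot, brown_bottle, wax_stick from where it was at the start of the episode above 0.03 m).
It also fails if it takes over 42 s, if anything falls off the work surface, if the arm or the gripper's body presses on something with over 40 N, if the wrist force passes 120 N, or if a joint passes its speed limit or range.

## Working session

There is one attempt and no reset: what is moved stays moved. The work goes in short steps, Python scripts to look and compute and a tool call to move; the robot and the scene stay as the last step left them, time stands still between calls to the robot, and variables do not carry over. Pictures are saved under pics/ and viewed, at most 10 in all, crops included, and the job is handed in when it is done.

```bash
ls; mkdir -p pics; cat > h.py <<'E'
import numpy as np, cv2
from cell import manip, vision, probe_bus
from scipy.spatial.transform import Rotation as R
def cam(n):
    s=probe_bus.read_state(); im,d=vision.camera(n); i=vision.camera_info(n)
    K=np.array(i["K"],float); D=np.array(i["dist"],float)
    if n=="wrist":
        T=np.eye(4);T[:3,:3]=R.from_euler('xyz',s["eef_rot"]).as_matrix();T[:3,3]=s["eef_pos"]
        C=T@np.array(i["mount"])
    else:
        r=cv2.Rodrigues(np.array(i["rvec"],float))[0];C=np.eye(4);C[:3,:3]=r.T;C[:3,3]=-r.T@np.array(i["tvec"],float).ravel()
    return im,d,K,D,C
def ray(px,K,D,C):
    p=cv2.undistortPoints(np.array(px,float).reshape(-1,1,2),K,D).reshape(-1,2)
    return C[:3,3],np.c_[p,np.ones(len(p))]@C[:3,:3].T
def plane(px,z,K,D,C):
    o,v=ray(px,K,D,C); return o+v*((z-o[2])/v[:,2])[:,None]
def deep(px,d,K,D,C):
    o,v=ray(px,K,D,C); px=np.array(px).astype(int).reshape(-1,2); return o+v*d[px[:,1],px[:,0]][:,None]
def tri(o1,v1,o2,v2):
    A=np.c_[v1,-v2]; t=np.linalg.lstsq(A,o2-o1,rcond=None)[0]; a=o1+v1*t[0];b=o2+v2*t[1]; return (a+b)/2,np.linalg.norm(a-b)
def save(n,im): cv2.imwrite("pics/"+n+".png",im[...,::-1])
E
python3 - <<'E'
from h import *
print(probe_bus.read_state(), manip.grip_depth)
for n in("scene","side"):
    im,d,K,D,C=cam(n); save(n,im); np.savez("pics/"+n,im=im,d=d,K=K,D=D,C=C); print(n,C.round(2).tolist(),K.round(0).tolist())
E
```

```text
cell.py
pics
{'clock': 0.0, 'joints': array([-1.27757829e+00,  3.00509063e-01,  1.52162146e+00,  3.15349769e-05,
        1.32071028e+00, -6.65376651e-02]), 'qd': array([-0.00121465,  0.00031313, -0.00022314,  0.00097472,  0.00069383,
        0.00060653]), 'effort': array([-1.22246729e-03, -5.31799150e+01, -3.52727330e+01,  7.07541802e-02,
        2.44479912e-02, -3.73739942e-05]), 'eef_pos': array([ 193.58019403, -514.50508993,  204.84843343]), 'eef_rot': array([-3.14034929e+00, -1.13464649e-04,  3.59747810e-01]), 'wrist_force': array([0.36214681, 0.29088473, 0.41282391]), 'moment': array([ 0.02725226, -0.01397536, -0.02788864]), 'finger_force': 0.0, 'finger_gap': 94.45073940627665} -18.8
scene [[0.89, -0.34, 0.31, 274.87], [-0.46, -0.63, 0.62, -564.85], [-0.01, -0.7, -0.72, 744.07], [0.0, 0.0, 0.0, 1.0]] [[570.0, 0.0, 315.0], [0.0, 570.0, 237.0], [0.0, 0.0, 1.0]]
side [[1.0, -0.05, 0.05, 496.67], [-0.07, -0.43, 0.9, -862.92], [-0.02, -0.9, -0.43, 483.06], [0.0, 0.0, 0.0, 1.0]] [[513.0, 0.0, 325.0], [0.0, 513.0, 238.0], [0.0, 0.0, 1.0]]
```

View pics/scene.png

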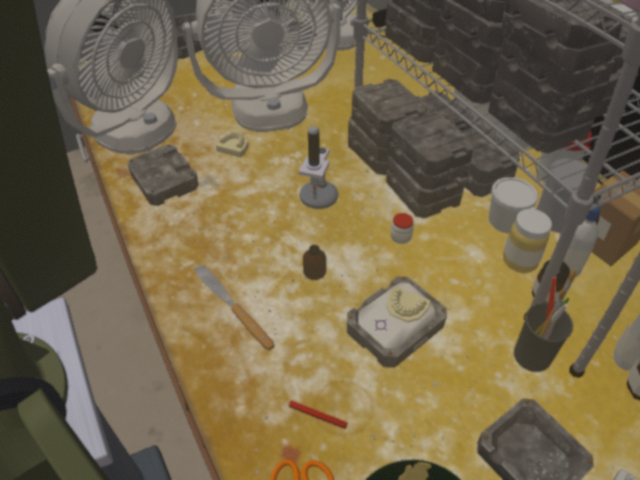

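View pics/side.png

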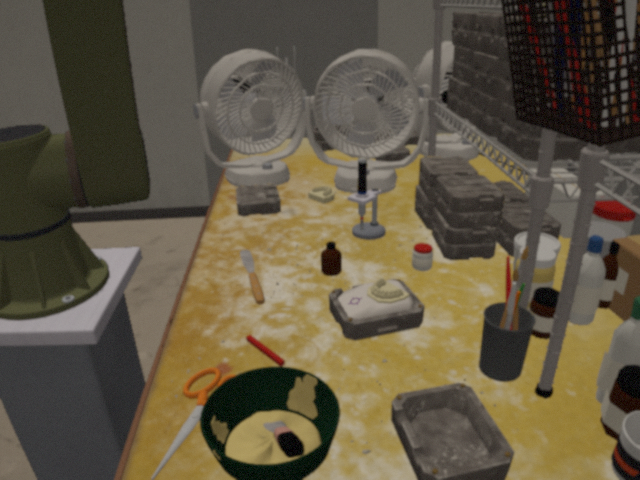

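The scene view shows the gauge in its stand at about (314,147), the ring at (381,325) and the bottle at (315,262). The side view shows the gauge at (362,177) and the flask at (376,308). Next I'll measure them.

```bash
python3 - <<'E'
from h import *
V={n:dict(np.load(f"pics/{n}.npz")) for n in("scene","side")}
def big(m):
    n,l,s,c=cv2.connectedComponentsWithStats(m.astype(np.uint8)); i=1+s[1:,4].argmax(); return l==i,s[i],c[i]
G={}
for n,(x0,y0,x1,y1),(a0,b0,a1,b1) in (("scene",(300,120,330,172),(365,310,395,340)),("side",(350,155,376,197),(335,288,368,312))):
    v=V[n];im=v["im"].astype(int);k=(v["K"],v["D"],v["C"])
    m=np.zeros(im.shape[:2],bool);m[y0:y1,x0:x1]=im[y0:y1,x0:x1].max(2)<75
    m,s,c=big(m);print(n,"grip",s,c)
    ys=np.where(m)[0]; top=(np.where(m[ys.min()+1])[0].mean(),ys.min()); bot=(np.where(m[ys.max()-1])[0].mean(),ys.max()+1)
    h=cv2.cvtColor(v["im"],cv2.COLOR_RGB2HSV).astype(int)
    r=np.zeros_like(m);sub=im[b0:b1,a0:a1];vi=sub[...,2]-sub[...,1];r[b0:b1,a0:a1]=vi>8
    r,s2,c2=big(r);print("ring",s2,c2)
    G[n]=[ray(p,*k) for p in(c,top,bot,c2)]
    print("ring depth pt",deep([c2],v["d"],*k), "grip depth", deep([c],v["d"],*k))
for i,t in enumerate(("gripmid","top","bot","ring")):
    a,b=G["scene"][i],G["side"][i];print(t,tri(a[0],a[1][0],b[0],b[1][0]))
v=V["scene"];big2=cv2.resize(v["im"][100:370,290:470],None,fx=3,fy=3)[:,:]
w=cv2.resize(v["im"][270:370,340:450],None,fx=5,fy=5,interpolation=2);save("c1",w)
# slope normal from depth
ps=[(x,y) for x in range(371,393) for y in range(317,337)]
P=deep(ps,v["d"],v["K"],v["D"],v["C"]);c=P.mean(0);u,s,w=np.linalg.svd(P-c);print("normal",w[2],s,c)
E
```

```text
scene grip [309 134  11  31 301] [313.59468439 148.80398671]
ring [376 321   3   2   5] [376.8 321.4]
ring depth pt [[ 584.62105314 -155.39848058   35.80767726]] grip depth [[634.09220058 145.73894974 142.3042887 ]]
side grip [358 162  10  32 254] [361.97244094 178.08267717]
ring [350 302   2   1   2] [350.5 302. ]
ring depth pt [[ 577.87444129 -164.76460738   34.88420618]] grip depth [[ 496.66556022 -862.91789737  483.06232732]]
gripmid (array([638.19046409, 154.17577734, 135.01476888]), np.float64(0.43830634077777036))
top (array([636.57368793, 150.74934594, 170.55896166]), np.float64(1.6252473814817892))
bot (array([637.33172992, 153.58919649,  99.49181063]), np.float64(0.0007188580552057398))
ring (array([ 582.38152731, -154.70883409,   31.0323134 ]), np.float64(8.188087798833076))
normal [-0.35797666 -0.72493224 -0.58849466] [872.74743257 200.05526367 181.01008773] [ 584.85283332 -168.15386788   38.21685228]
```

```bash
cat >> h.py <<'E'
def togo(pos,zdir=None,ydir=None):
    "shift and rotvec in present tool axes to reach TCP pos, tool z along zdir, y along ydir (either sign)"
    s=probe_bus.read_state();Rt=R.from_euler('xyz',s["eef_rot"]);sh=Rt.inv().apply(np.array(pos)-s["eef_pos"]);best=np.zeros(3)
    if zdir is not None:
        z=np.array(zdir,float);z/=np.linalg.norm(z);c=[]
        for sg in(1,-1):
            y=sg*np.array(ydir,float);y-=z*(y@z);y/=np.linalg.norm(y)
            c.append((Rt.inv()*R.from_matrix(np.c_[np.cross(y,z),y,z])).as_rotvec())
        best=c
    print("shift",sh.round(1),"rotvec",np.round(best,4).tolist());return sh,best
E
python3 - <<'E'
from h import *
for n in("scene","side"):
    v=dict(np.load(f"pics/{n}.npz"));d=v["d"]
    ps=[(x,y) for y in range(0,480,4) for x in range(0,640,4) if d[y,x]>0]
    P=deep(ps,d,v["K"],v["D"],v["C"])
    print(n)
    for x0 in range(400,900,100):
        print(x0,[int(max([0,*np.percentile(q[:,2],[97])])) if len(q:=P[(P[:,0]>=x0)&(P[:,0]<x0+100)&(P[:,1]>=y0)&(P[:,1]<y0+100)])>3 else -1 for y0 in range(-600,500,100)])
print(np.round(vision.camera_info("wrist")["mount"],3).tolist())
v=dict(np.load("pics/scene.npz"));k=(v["K"],v["D"],v["C"])
print("flask corners", plane([(348,322),(402,279),(446,318),(391,363)],34,*k).round(0).tolist())
togo([540,-160,260],[0,0,-1],[1,0,0])
E
```

```text
scene
400 [-1, -1, 79, 8, 2, 13, 4, 2, 1, 35, 45]
500 [-1, 78, 68, 32, 39, 42, 47, 0, 1, 24, 294]
600 [-1, 33, 33, 33, 59, 22, 0, 165, 1, 1, 289]
700 [26, 33, 152, 130, 1, 38, 130, 132, 134, 2, 278]
800 [0, 49, 229, 504, 480, 456, 408, 366, 336, 303, 252]
side
400 [162, 65, 78, 9, 0, 12, 4, 1, 1, 34, 47]
500 [79, 77, 75, 32, 40, 52, 27, 1, 1, 25, 310]
600 [485, 486, 475, 32, 58, 0, 1, 163, 2, 1, 355]
700 [487, 476, 462, 150, 1, 42, 130, 129, 133, 1, 349]
800 [60, 324, 338, 325, 438, 464, 461, 464, 481, 479, 289]
[[-0.001, -0.974, -0.226, 65.496], [1.0, -0.001, 0.0, 0.735], [-0.001, -0.226, 0.974, -180.176], [0.0, 0.0, 0.0, 1.0]]
flask corners [[546.0, -135.0, 34.0], [666.0, -102.0, 34.0], [683.0, -200.0, 34.0], [565.0, -227.0, 34.0]]
shift [ 449.1 -209.9  -54.8] rotvec [[-0.0008, -0.0007, -1.211], [-0.0007, 0.0009, 1.9306]]
```

View pics/c1.png

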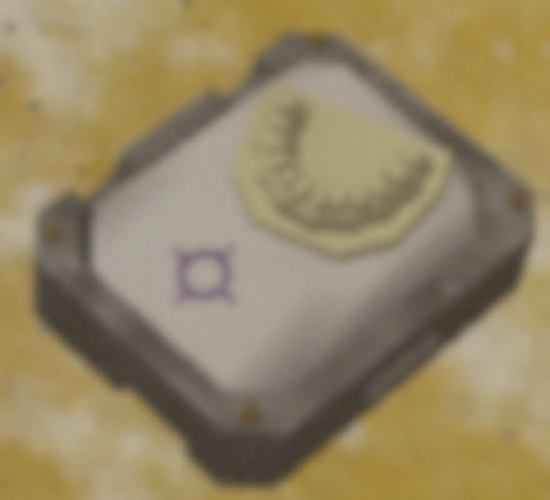

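The ring is at scene pixel (380.8, 324.8), and the flask is yawed about 14°. I'll move to a wrist view above the flask.

Units first: shifts go in m. So 180 mm is 0.18, -25 mm is -0.025.

Call:
{"op": "nudge_tcp", "data": {"segments": [[[0.045,-0.021,-0.005,0,0,0],[0.09,-0.042,-0.01,0,0,0],[0.135,-0.063,-0.015,0,0,0],[0.18,-0.084,-0.02,0,0,0],[0.225,-0.105,-0.025,0,0,0]]], "finger_gap": 94}}

```text
clock: 0.6
eef_pos: [368.2, -335.6, 230.5]
eef_rot: [-3.141, 0.0, 0.36]
wrist_force: [-0.4, -0.4, 0.6]
finger_gap: 94.0
finger_force: 0.0
```

Call:
{"op": "nudge_tcp", "data": {"segments": [[[0.045,-0.021,-0.005,0,0,0],[0.09,-0.042,-0.01,0,0,0],[0.135,-0.063,-0.015,0,0,0],[0.18,-0.084,-0.02,0,0,0],[0.225,-0.105,-0.025,0,0,0]]]}}

```text
clock: 1.1
eef_pos: [542.0, -157.9, 255.5]
eef_rot: [-3.141, 0.0, 0.36]
wrist_force: [0.2, -0.7, -0.5]
finger_gap: 94.2
finger_force: 0.0
```

Call:
{"op": "nudge_tcp", "data": {"segments": [[[0,0,0,0,0,0],[0,0,0,0,0,0]]]}}

```text
clock: 1.3
eef_pos: [541.0, -159.1, 254.8]
eef_rot: [-3.141, 0.001, 0.362]
wrist_force: [-0.0, -0.5, -0.3]
finger_gap: 93.9
finger_force: 0.0
```

```bash
python3 - <<'E'
from h import *
im,d,K,D,C=cam("wrist");save("w1",im);np.savez("pics/w1",im=im,d=d,K=K,D=D,C=C)
E
```

```text
(no output)
```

View pics/w1.png

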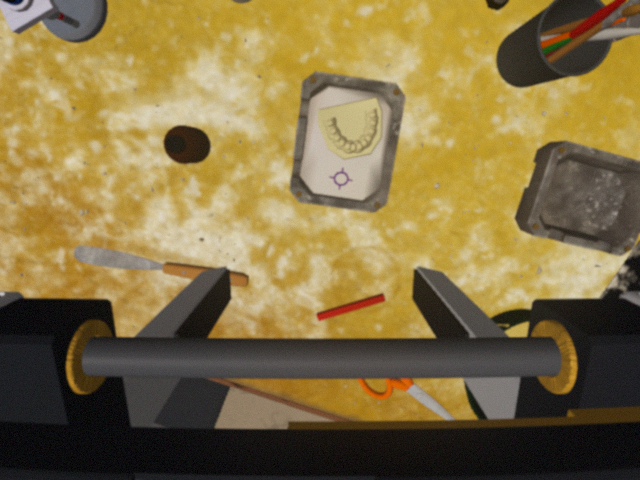

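The ring is at about (341,178) in the wrist view, and the rim corners are clear. Next I'll work out the ring centre, slope normal and flask yaw.

```bash
cat >> h.py <<'E'
def ringc(im,x,y,r=18):
    s=im[y-r:y+r,x-r:x+r].astype(int);m=(np.minimum(s[...,0],s[...,2])-s[...,1])>8
    (cx,cy),_=cv2.minEnclosingCircle(np.argwhere(m)[:,::-1].astype(np.float32)) if m.sum()>5 else ((0,0),0)
    return np.array([cx+x-r,cy+y-r]),m.sum()
E
python3 - <<'E'
from h import *
w=dict(np.load("pics/w1.npz"));v=dict(np.load("pics/scene.npz"))
kw=(w["K"],w["D"],w["C"]);kv=(v["K"],v["D"],v["C"])
a,na=ringc(w["im"],341,178);b,nb=ringc(v["im"],381,325,12);print(a,na,b,nb)
for q in (b,[380.8,324.8]):
    o1,v1=ray([a],*kw);o2,v2=ray([q],*kv);print("tri",tri(o1,v1[0],o2,v2[0]))
print("plane38",plane([a],38,*kw),plane([b],38,*kv))
print("depth",deep([a],w["d"],*kw))
# slope normal by wrist depth around ring
ps=[(x,y) for x in range(322,362) for y in range(168,193)];P=deep(ps,w["d"],*kw);P=P[P[:,2]>20];c=np.median(P,0)
A=np.c_[P-c][:, :2];A=np.c_[A,np.ones(len(A))];co=np.linalg.lstsq(A,P[:,2]-c[2],rcond=None)[0];n=np.r_[-co[:2],1];n/=np.linalg.norm(n);print("normal",n,"tilt",np.degrees(np.arccos(n[2])),"az",np.degrees(np.arctan2(n[1],n[0])),c,"rms",(A@co-(P[:,2]-c[2])).std())
# flask outline: dark/grey low-saturation region
h=cv2.cvtColor(w["im"],cv2.COLOR_RGB2HSV);m=np.zeros(h.shape[:2],np.uint8);m[60:225,278:420]=(h[60:225,278:420,1]<110)
m=cv2.morphologyEx(m,cv2.MORPH_OPEN,np.ones((5,5)));cs=max(cv2.findContours(m,0,2)[0],key=cv2.contourArea)
Q=plane(cs.reshape(-1,2),25,*kw)[:,:2].astype(np.float32);print("rect",cv2.minAreaRect(Q))
M=plane([(313,77),(403,87),(299,200),(380,208)],34,*kw).round(0);print(M.tolist())
E
```

```text
[340.5 178. ] 93 [380. 324.] 10
tri (array([ 585.68154716, -164.14441206,   38.952812  ]), np.float64(1.746625840845322))
tri (array([ 586.14669142, -164.65943174,   37.33003503]), np.float64(0.41481228884535315))
plane38 [[ 586.33975058 -164.73725676   38.        ]] [[ 585.39903856 -163.08205309   38.        ]]
depth [[ 586.36621092 -164.69198647   38.64031415]]
normal [-0.69549104 -0.43932039  0.56858579] tilt 55.34833242585413 az -147.72065236311687 [ 584.8528048  -166.34803828   38.55467622] rms 30.826084815365167
rect ((621.5239868164062, -160.19113159179688), (173.72698974609375, 153.13021850585938), 20.70259666442871)
[[672.0, -102.0, 34.0], [696.0, -191.0, 34.0], [548.0, -131.0, 34.0], [571.0, -217.0, 34.0]]
```

Call:
{"op": "nudge_tcp", "data": {"segments": [[[0.019,-0.042,0,0,0,0],[0.038,-0.084,0,0,0,0],[0.057,-0.126,0,0,0,0],[0.076,-0.168,0,0,0,0],[0.095,-0.21,0,0,0,0]]]}}

```text
clock: 1.85
eef_pos: [555.4, 70.4, 255.6]
eef_rot: [3.141, -0.0, 0.357]
wrist_force: [0.0, -0.2, 0.4]
finger_gap: 93.9
finger_force: 0.0
```

Call:
{"op": "nudge_tcp", "data": {"segments": [[[0.02,-0.04,0,0,0,0],[0.02,-0.04,0,0,0,0],[0.02,-0.04,0,0,0,0]]]}}

```text
clock: 2.15
eef_pos: [560.3, 113.9, 255.2]
eef_rot: [3.141, 0.001, 0.36]
wrist_force: [-0.5, -0.8, -0.7]
finger_gap: 93.9
finger_force: 0.0
```

```bash
python3 - <<'E'
from h import *
im,d,K,D,C=cam("wrist");save("w2",im);np.savez("pics/w2",im=im,d=d,K=K,D=D,C=C)
k=(K,D,C)
print("expected px of gauge top/plate:",[ (cv2.projectPoints(np.array([[637.5,153,z]],float),cv2.Rodrigues(C[:3,:3].T)[0],-C[:3,:3].T@C[:3,3],K,D)[0].ravel()).round(0).tolist() for z in(179,96)])
w=dict(np.load("pics/w1.npz"));kw=(w["K"],w["D"],w["C"])
ps=[(x,y) for x in range(326,356) for y in range(170,188)];P=deep(ps,w["d"],*kw)
P=P[(abs(P[:,2]-38)<9)];print(len(P))
for _ in range(6):
    A=np.c_[P[:,0]-586.2,P[:,1]+164.6,np.ones(len(P))];co=np.linalg.lstsq(A,P[:,2],rcond=None)[0];r=P[:,2]-A@co;P=P[abs(r)<max(1.5,2*r.std())]
n=np.r_[-co[:2],1];n/=np.linalg.norm(n);print(len(P),n,"tilt",np.degrees(np.arccos(n[2])),"az",np.degrees(np.arctan2(-n[1],-n[0])),"z at ring",co[2],r.std())
E
```

```text
expected px of gauge top/plate: [[306.0, 123.0], [310.0, 130.0]]
536
503 [-0.29512884 -0.06364759  0.95333517] tilt 17.572597004825123 az 12.170038647711005 z at ring 39.11098471220016 0.6704607896333485
```

View pics/w2.png

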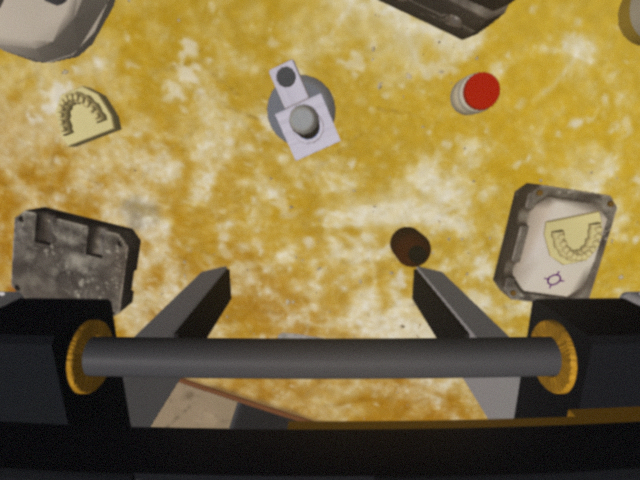

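The cap is at about (303,119), within 5 px of the prediction, and the ring is visible again at (554,280). I'll refine both.

```bash
python3 - <<'E'
from h import *
w=dict(np.load("pics/w2.npz"));k=(w["K"],w["D"],w["C"])
g=cv2.medianBlur(cv2.cvtColor(w["im"],cv2.COLOR_RGB2GRAY),3)
s=cv2.resize(g[95:145,280:330],None,fx=6,fy=6,interpolation=2)
c=cv2.HoughCircles(s,cv2.HOUGH_GRADIENT,1,60,param1=60,param2=15,minRadius=60,maxRadius=120)
for x,y,r in c[0][:3]:
    p=[280+(x+.5)/6-.5,95+(y+.5)/6-.5];print(p,r/6,plane([p],179,*k),deep([p],w["d"],*k))
p=plane([(303,119)],179,*k)[0];print(p)
o,v=ray([(303,119)],*k);sc=dict(np.load("pics/scene.npz"));o2,v2=ray([(314,132)],sc["K"],sc["D"],sc["C"]);print("cap tri",tri(o,v[0],o2,v2[0]))
b,n=ringc(w["im"],554,280);o2,v2=ray([b],*k);w1=dict(np.load("pics/w1.npz"));o1,v1=ray([[340.5,178]],w1["K"],w1["D"],w1["C"])
print("ring",b,n,plane([b],38,*k),tri(o1,v1[0],o2,v2[0]))
togo([*p[:2],220])
E
```

```text
[np.float32(307.16666), np.float32(126.333336)] 11.8 [[635.6248487  151.38989859 179.        ]] [[635.64832994 151.41567827 178.56064593]]
[np.float32(304.33334), np.float32(116.5)] 12.650001 [[640.91733929 155.34230147 179.        ]] [[640.83928017 155.26423752 180.05360657]]
[639.09667174 155.62459759 179.        ]
cap tri (array([640.15542518, 156.14826037, 169.38906166]), np.float64(0.9200635756969678))
ring [553.5 279.5] 59 [[ 585.44300719 -165.73366695   38.        ]] (array([ 585.99254273, -164.60128981,   39.51425812]), np.float64(0.8210666783360875))
shift [ 88.6 -12.1  35.3] rotvec [0.0, 0.0, 0.0]
```

Scaled: 87 mm is 0.087, 43 mm is 0.043.

Call:
{"op": "nudge_tcp", "data": {"segments": [[[0.043,-0.005,0.015,0,0,0],[0.087,-0.0105,0.035,0,0,0],[0.087,-0.0105,0.035,0,0,0],[0.087,-0.0105,0.035,0,0,0],[0.087,-0.0105,0.035,0,0,0]]]}}

```text
clock: 2.7
eef_pos: [638.2, 153.6, 222.0]
eef_rot: [3.141, -0.002, 0.358]
wrist_force: [0.0, 0.4, -0.9]
finger_gap: 94.1
finger_force: 0.0
```

```bash
python3 - <<'E'
from h import *
im,d,K,D,C=cam("wrist");save("w3",im);np.savez("pics/w3",im=im,d=d,K=K,D=D,C=C)
s,_=togo([638.5,154.5,125])
E
```

```text
shift [ 0.3 -0.5 97.5] rotvec [0.0, 0.0, 0.0]
```

View pics/w3.png

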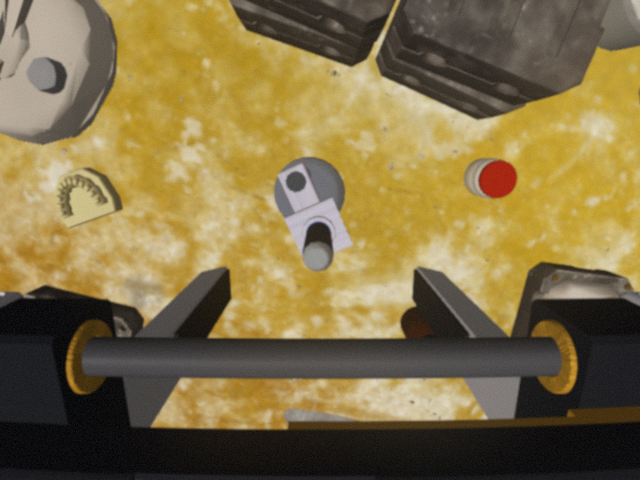

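The cap is at about (317,256), and the fingertips are at columns 228 and 415. The cap sits nearly midway between them.

```bash
python3 - <<'E'
from h import *
w=dict(np.load("pics/w3.npz"));k=(w["K"],w["D"],w["C"])
p=plane([(317.5,256.5)],179,*k)[0];print(p,deep([(317,256)],w["d"],*k))
w2=dict(np.load("pics/w2.npz"));o,v=ray([(317.5,256.5)],*k);o2,v2=ray([(303.5,119)],w2["K"],w2["D"],w2["C"]);print(tri(o,v[0],o2,v2[0]))
togo([p[0],p[1],125])
E
```

```text
[640.28165898 155.98510866 179.        ] [[640.56680768 156.42198566 179.33859693]]
(array([639.41270988, 155.62376281, 175.60765513]), np.float64(0.13501126703663688))
shift [ 2.5 -1.3 97.5] rotvec [0.0, 0.0, 0.0]
```

Call:
{"op": "nudge_tcp", "data": {"segments": [[[0.002,-0.0012,0.025,0,0,0],[0.002,-0.0012,0.05,0,0,0],[0.002,-0.0012,0.075,0,0,0],[0.002,-0.0012,0.097,0,0,0],[0.002,-0.0012,0.097,0,0,0]]], "finger_gap": 94}}

```text
clock: 3.25
eef_pos: [638.4, 156.1, 122.3]
eef_rot: [-3.141, 0.002, 0.359]
wrist_force: [-0.3, -0.1, 0.4]
finger_gap: 93.5
finger_force: 0.0
```

Call:
{"op": "nudge_tcp", "data": {"segments": [[[0,0,0,0,0,0],[0,0,0,0,0,0],[0,0,0,0,0,0],[0,0,0,0,0,0],[0,0,0,0,0,0]]], "finger_gap": 15, "grip_n": 25}}

```text
clock: 3.75
eef_pos: [639.8, 157.0, 123.9]
eef_rot: [3.142, -0.001, 0.36]
wrist_force: [0.6, 0.2, 0.0]
finger_gap: 57.2
finger_force: 0.0
```

Call:
{"op": "nudge_tcp", "data": {"segments": [[[0,0,0,0,0,0],[0,0,0,0,0,0],[0,0,0,0,0,0],[0,0,0,0,0,0],[0,0,0,0,0,0]]]}}

```text
clock: 4.25
eef_pos: [639.7, 157.0, 123.4]
eef_rot: [-3.142, 0.0, 0.36]
wrist_force: [-0.2, 0.3, 0.6]
finger_gap: 19.8
finger_force: 25.0
```

Call:
{"op": "nudge_tcp", "data": {"segments": [[[0,0,-0.005,0,0,0],[0,0,-0.015,0,0,0],[0,0,-0.03,0,0,0],[0,0,-0.045,0,0,0],[0,0,-0.06,0,0,0]]], "grip_n": 40}}

```text
clock: 4.75
eef_pos: [639.9, 157.0, 185.5]
eef_rot: [3.141, -0.001, 0.36]
wrist_force: [0.2, 0.6, -1.4]
finger_gap: 19.7
finger_force: 40.0
```

Call:
{"op": "nudge_tcp", "data": {"segments": [[[0,0,-0.02,0,0,0],[0,0,-0.045,0,0,0],[0,0,-0.065,0,0,0],[0,0,-0.065,0,0,0],[0,0,-0.065,0,0,0]]]}}

```text
clock: 5.25
eef_pos: [639.6, 157.0, 248.4]
eef_rot: [3.142, -0.0, 0.36]
wrist_force: [-0.8, -0.1, -1.8]
finger_gap: 19.4
finger_force: 40.0
```

```bash
python3 - <<'E'
from h import *
im,d,K,D,C=cam("side");save("s2",cv2.resize(im[80:330,300:460],None,fx=2.4,fy=2.4,interpolation=2));np.savez("pics/s2",im=im,d=d,K=K,D=D,C=C)
im,d,K,D,C=cam("scene");np.savez("pics/c2",im=im,d=d,K=K,D=D,C=C)
E
```

```text
(no output)
```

View pics/s2.png

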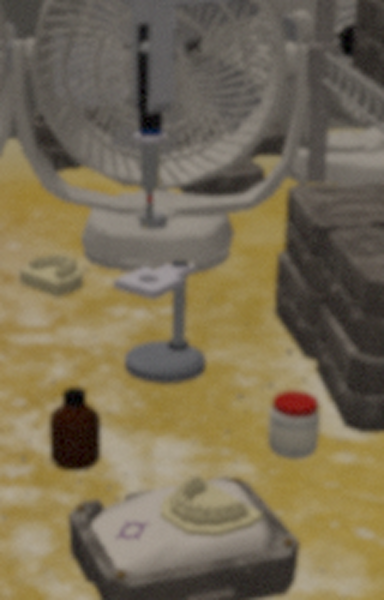

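The gauge hangs upright in the fingers with its foot at crop (152,222), clear of the plate, and the red band is visible. I'll check the foot position against the two views and plan the transfer.

```bash
cat >> h.py <<'E'
M=np.array([586.1,-164.7,38.3]);az=np.radians(13);n=np.array([-np.sin(np.radians(18))*np.cos(az),-np.sin(np.radians(18))*np.sin(az),np.cos(np.radians(18))])
fy=np.array([-np.sin(az),np.cos(az),0])
def proj(P,v): 
    C=v["C"];return cv2.projectPoints(np.array(P,float).reshape(-1,1,3),cv2.Rodrigues(C[:3,:3].T)[0],-C[:3,:3].T@C[:3,3],v["K"],v["D"])[0].reshape(-1,2)
E
python3 - <<'E'
from h import *
V=[dict(np.load(f"pics/{f}.npz")) for f in("s2","c2")]
e=np.array(probe_bus.read_state()["eef_pos"]);print([proj([e-[0,0,105.5],e-[0,0,69.5]],v).round(1).tolist() for v in V])
for v,(x,y) in zip(V,[proj([e-[0,0,87]],v)[0].astype(int) for v in V]):
    im=v["im"][y-25:y+25,x-15:x+15].astype(int);m=(im[...,0]-im[...,1]>40)&(im[...,2]<im[...,0]-40);print("red",m.sum(),(np.argwhere(m).mean(0)[::-1]+[x-15,y-25]) if m.any() else 0, proj([e-[0,0,78]],v))
b=V[1];cv2.imwrite("pics/c2crop.png",cv2.resize(b["im"][40:240,260:400],None,fx=3,fy=3)[...,::-1])
togo(M+165.5*n,-n,fy)
togo(M+215.5*n,-n,fy)
E
```

```text
[[[362.4, 174.6], [362.6, 158.1]], [[313.3, 144.9], [313.0, 128.0]]]
red 0 0 [[362.58037651 162.00015663]]
red 4 [312.   133.25] [[313.08579328 132.05525787]]
shift [-213.6  275.5   51.7] rotvec [[-0.4739, -0.0317, -2.9727], [-0.0211, 0.3157, 0.1317]]
shift [-229.   273.5    4.2] rotvec [[-0.4739, -0.0317, -2.9727], [-0.0211, 0.3157, 0.1317]]
```

Call:
{"op": "nudge_tcp", "data": {"segments": [[[-0.02,0.024,0,0,0,0],[-0.046,0.055,0,0,0,0],[-0.076,0.091,0,0,0,0],[-0.106,0.127,0,0,0,0],[-0.13,0.155,0,0,0,0]]]}}

```text
clock: 5.85
eef_pos: [571.2, -35.9, 247.4]
eef_rot: [-3.141, 0.002, 0.359]
wrist_force: [-0.8, 0.4, -0.6]
finger_gap: 19.4
finger_force: 40.0
```

Call:
{"op": "nudge_tcp", "data": {"segments": [[[-0.02,0.024,0,0,0.05,0.02],[-0.046,0.055,0.001,-0.007,0.13,0.055],[-0.07,0.082,0.002,-0.013,0.21,0.09],[-0.09,0.107,0.004,-0.018,0.28,0.115],[-0.099,0.118,0.004,-0.021,0.3157,0.1317]]]}}

```text
clock: 6.35
eef_pos: [519.8, -181.2, 243.3]
eef_rot: [-3.141, -0.317, 0.223]
wrist_force: [0.4, 0.0, -1.6]
finger_gap: 19.6
finger_force: 40.0
```

Call:
{"op": "nudge_tcp", "data": {"segments": [[[0,0,0,0,0,0],[0,0,0,0,0,0]]]}}

```text
clock: 6.55
eef_pos: [521.3, -179.0, 243.9]
eef_rot: [-3.141, -0.315, 0.226]
wrist_force: [-0.4, -0.1, -1.2]
finger_gap: 19.6
finger_force: 40.0
```

```bash
python3 - <<'E'
from h import *
togo(M+150.5*n,-n,fy); togo(M+115.5*n,-n,fy)
for f in("side","scene"):
    im,d,K,D,C=cam(f);np.savez("pics/3"+f,im=im,d=d,K=K,D=D,C=C)
E
```

```text
shift [-0.4  0.7 65.6] rotvec [[-0.0008, 0.0008, 3.1412], [-0.0005, -0.0005, -0.0004]]
shift [ -0.4   0.7 100.6] rotvec [[-0.0008, 0.0008, 3.1412], [-0.0005, -0.0005, -0.0004]]
```

Scaled: 90 mm is 0.09, 75 mm is 0.075.

Call:
{"op": "nudge_tcp", "data": {"segments": [[[-0.0004,0.0007,0.025,0,0,0],[-0.0004,0.0007,0.05,0,0,0],[-0.0004,0.0007,0.075,0,0,0],[-0.0004,0.0007,0.09,0,0,0],[-0.0004,0.0007,0.09,0,0,0]]]}}

```text
clock: 7.15
eef_pos: [548.4, -172.5, 156.8]
eef_rot: [-3.139, -0.313, 0.228]
wrist_force: [0.1, 0.2, -0.5]
finger_gap: 19.4
finger_force: 40.0
```

Call:
{"op": "nudge_tcp", "data": {"segments": [[[0,0,0,0,0,0],[0,0,0,0,0,0],[0,0,0,0,0,0]]]}}

```text
clock: 7.45
eef_pos: [548.8, -173.8, 159.9]
eef_rot: [3.14, -0.317, 0.227]
wrist_force: [-0.9, 0.4, -1.5]
finger_gap: 19.6
finger_force: 40.0
```

```bash
python3 - <<'E'
from h import *
out=[]
for f in("side","scene"):
    im,d,K,D,C=cam(f);v=dict(im=im,d=d,K=K,D=D,C=C);np.savez("pics/4"+f,**v)
    s=probe_bus.read_state();z=R.from_euler('xyz',s["eef_rot"]).as_matrix()[:,2];e=np.array(s["eef_pos"])
    P=proj([M,e+105.5*z,e+69.5*z],v);print(f,P.round(1).tolist())
    x,y=P[1].astype(int);c=cv2.resize(im[y-40:y+30,x-35:x+35],None,fx=6,fy=6,interpolation=2);out.append(c);print("origin",x-35,y-40)
save("both4",np.hstack(out)[:600,:]); togo(M+105.5*n)
im,d,K,D,C=cam("wrist");np.savez("pics/4w",im=im,d=d,K=K,D=D,C=C)
E
python3 -c "
import cv2;i=cv2.imread('pics/both4.png');cv2.imwrite('pics/both4.png',cv2.resize(i,(800,400)))"
```

```text
side [[355.6, 299.9], [352.5, 289.4], [345.8, 271.7]]
origin 317 249
scene [[381.0, 324.5], [379.6, 318.5], [375.7, 308.6]]
origin 344 278
shift [-0.8 -0.5 21.7] rotvec [0.0, 0.0, 0.0]
```

View pics/both4.png

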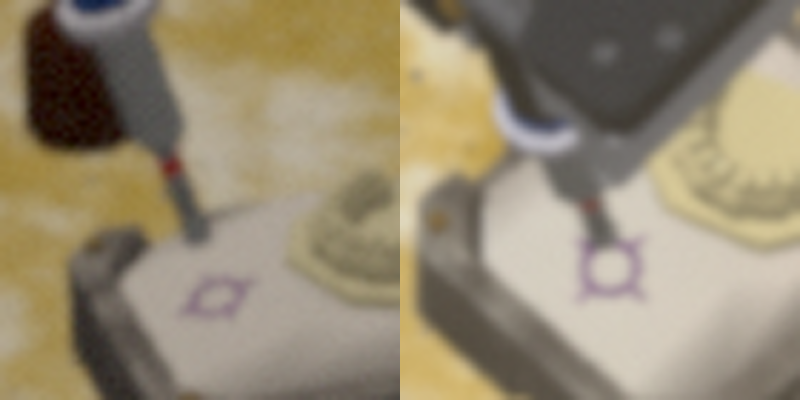

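The side view shows the foot at (351.7,290.6) and the ring at (355.0,301.2). The scene view shows the foot at (379.9,320.5) and the ring at (380.9,324.9). Next I'll compute the offset relative to the ring.

```bash
python3 - <<'E'
from h import *
a,b=[dict(np.load(f"pics/4{f}.npz")) for f in("side","scene")]
def T(p,q):
    o,v=ray([p],a["K"],a["D"],a["C"]);o2,v2=ray([q],b["K"],b["D"],b["C"]);return tri(o,v[0],o2,v2[0])
F,_=T((351.65,290.4),(379.9,320.2));G,_=T((354.98,301.15),(380.9,324.9));print(F,_,G)
r=F-G;x=np.cross(fy,n);print("above",r@n,"upslope",r@x,"flask y",r@fy)
s=probe_bus.read_state();z=R.from_euler('xyz',s["eef_rot"]).as_matrix()[:,2];e=np.array(s["eef_pos"]);print("tool est",e+105.5*z, "angle",np.degrees(np.arccos(-z@n)))
E
```

```text
[ 579.15985077 -169.61496338   59.70047686] 1.3683744416287895 [ 585.73520875 -164.52159298   36.31655482]
above 24.573310409183318 upslope 0.04308838998934091 flask y -3.4836939425259663
tool est [ 580.62826764 -166.46466017   59.12276841] angle 0.15733125752177082
```

Scaled: 17 mm is 0.017, 12 mm is 0.012.

Call:
{"op": "nudge_tcp", "data": {"segments": [[[0,0,0.006,0,0,0],[0,0,0.012,0,0,0],[0,0,0.017,0,0,0],[0,0,0.017,0,0,0],[0,0,0.017,0,0,0]]]}}

```text
clock: 8.1
eef_pos: [553.6, -172.4, 142.4]
eef_rot: [-3.141, -0.316, 0.227]
wrist_force: [-0.1, -0.9, -2.0]
finger_gap: 19.4
finger_force: 40.0
```

```bash
python3 - <<'E'
from h import *
out=[]
s=probe_bus.read_state();Rm=R.from_euler('xyz',s["eef_rot"]).as_matrix();z=Rm[:,2];e=np.array(s["eef_pos"]);print(Rm.round(2).tolist())
for f in("side","scene"):
    im,d,K,D,C=cam(f);v=dict(im=im,d=d,K=K,D=D,C=C);np.savez("pics/5"+f,**v)
    P=proj([M,e+105.5*z,M+n*4,M+n*4+5*fy],v);print(f,P.round(1).tolist())
    x,y=P[0].astype(int);c=cv2.resize(im[y-20:y+20,x-20:x+20],(400,400),interpolation=2);out.append(c);print("origin",x-20,y-20)
save("both5",np.hstack(out)); togo(M+105.5*n)
E
```

```text
[[0.93, 0.23, 0.3], [0.21, -0.97, 0.07], [0.31, -0.0, -0.95]]
side [[355.6, 299.9], [355.3, 298.0], [354.9, 298.0], [353.8, 296.5]]
origin 335 279
scene [[381.0, 324.5], [381.0, 323.3], [380.6, 323.5], [378.2, 321.4]]
origin 360 304
shift [-0.6 -0.3  4.1] rotvec [0.0, 0.0, 0.0]
```

View pics/both5.png

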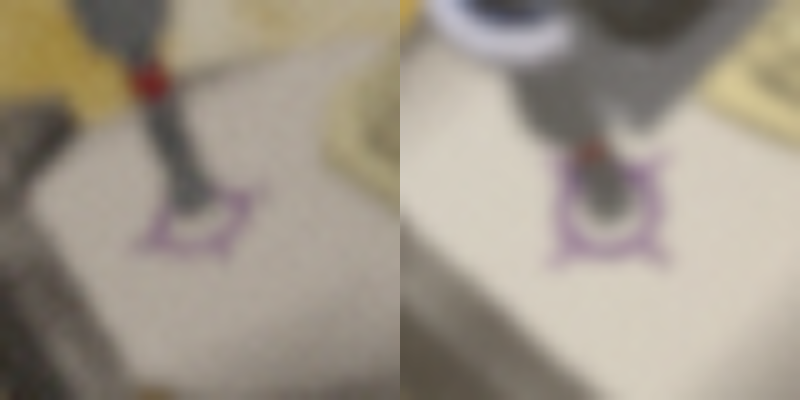

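Both views show the foot about 4 mm above the plaster and within about 1 mm of the ring's centre. I'll take a baseline force and then press in steps.

```bash
cat > f.py <<'E'
from h import *
F=[];Z=[]
for _ in range(10):
    vision.camera("side");s=probe_bus.read_state();F.append(s["wrist_force"]@n);Z.append((np.array(s["eef_pos"])-M)@n)
print("Fn",np.mean(F).round(2),"+-",(np.std(F)/10**.5).round(2),"TCP along n",np.mean(Z).round(2),"t",s["clock"])
E
python3 f.py
```

```text
Fn -1.14 +- 0.16 TCP along n 109.64 t 8.7
```

Call:
{"op": "nudge_tcp", "data": {"segments": [[[0,0,0.002,0,0,0],[0,0,0.004,0,0,0],[0,0,0.005,0,0,0],[0,0,0.005,0,0,0]]]}}

```text
clock: 9.1
eef_pos: [555.2, -172.1, 137.8]
eef_rot: [-3.142, -0.316, 0.227]
wrist_force: [-0.2, 0.0, 0.5]
finger_gap: 19.3
finger_force: 40.0
```

```bash
python3 f.py
```

```text
Fn 0.34 +- 0.1 TCP along n 104.57 t 9.6
```

Call:
{"op": "nudge_tcp", "data": {"segments": [[[0,0,0.001,0,0,0],[0,0,0.002,0,0,0],[0,0,0.003,0,0,0],[0,0,0.003,0,0,0]]]}}

```text
clock: 10.0
eef_pos: [556.1, -171.9, 134.9]
eef_rot: [-3.142, -0.316, 0.227]
wrist_force: [-1.3, -0.2, 1.9]
finger_gap: 19.7
finger_force: 40.0
```

```bash
python3 f.py
```

```text
Fn 1.52 +- 0.11 TCP along n 101.56 t 10.5
```

Force and travel agree: the plunger is now in about 4.2 mm. Another 4.3 mm reaches mid-band.

Call:
{"op": "nudge_tcp", "data": {"segments": [[[0,0,0.001,0,0,0],[0,0,0.002,0,0,0],[0,0,0.003,0,0,0],[0,0,0.0043,0,0,0],[0,0,0.0043,0,0,0]]]}}

```text
clock: 11.0
eef_pos: [557.4, -171.6, 130.8]
eef_rot: [-3.142, -0.316, 0.227]
wrist_force: [-1.8, 0.8, 2.9]
finger_gap: 19.6
finger_force: 40.0
```

```bash
python3 f.py; python3 - <<'E'
from h import *
out=[]
s=probe_bus.read_state();z=R.from_euler('xyz',s["eef_rot"]).as_matrix()[:,2];print("angle",np.degrees(np.arccos(-z@n)))
for f in("side","scene"):
    im,d,K,D,C=cam(f);v=dict(im=im,d=d,K=K,D=D,C=C);P=proj([M],v)
    x,y=P[0].astype(int);out.append(cv2.resize(im[y-28:y+12,x-20:x+20],(400,400),interpolation=2))
save("both6",np.hstack(out))
E
```

```text
Fn 3.3 +- 0.2 TCP along n 97.26 t 11.5
angle 0.11952165103457052
```

View pics/both6.png

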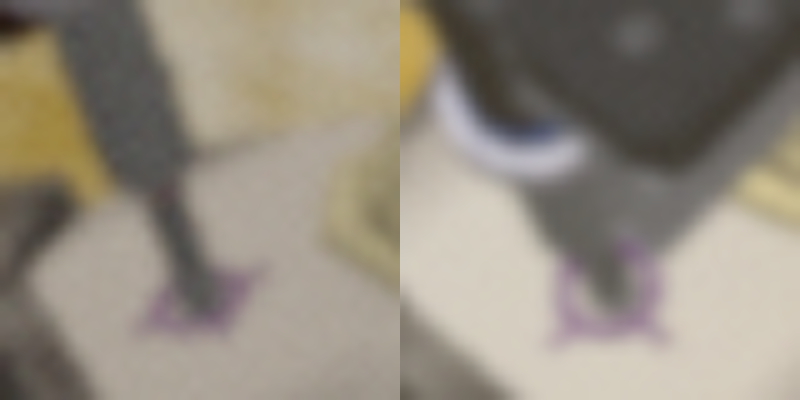

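The foot stands inside the ring in both views, only a sliver of red shows at the mouth, and the force rise of 4.44 N means the plunger is in 8.6 mm. I'm handing in.

```bash
python3 -c "
from cell import manip, vision, probe_bus
print(manip.sign_off())"
```

```text
the job is handed in; nothing more can be done
None
```

I handed the job in with the gauge still gripped, its foot about 1 mm from the ring's centre, its axis within about a degree of square to the slope, and the plunger in about 8.6 mm at 4.4 N; sign-off returned no verdict.

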